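# Reload the wire-spool rack

### The arm

A 6-joint arm with a two-finger parallel gripper is mounted at the origin on the work surface. World frame = base frame: x ahead of the robot, y to its left, z up, the work surface at z = 0. Lengths are in m, angles in rad, forces in N, time in s.
With the tool pointing down it reaches from about 0.3 to 1 m from the base axis. Payload 5.1 kg.
Tool frame: the origin (TCP) lies midway between the tips of the shut fingers; the grasp point (between the pads) lies 19 mm behind it; z points along the fingers, y is the line along which they close (so a half turn about z gives the same grasp; the last joint's range is limited). The gripper opens to 95 mm and grips with 3 to 60 N. Pads are 20 mm wide; open, the fingers measure 119 mm over their backs; the gripper's body (75 mm by 180 mm) begins 59 mm behind the grasp point.
Start: joints at [1.068, 0.124, 1.65, -0, 1.367, -0.083], TCP at [0.265, 0.594, 0.215] pointing down, gripper open.
Joint ranges: [-2.61, 2.61], [-1.02, 2.33], [0.03, 2.71], [-1.35, 4.49], [0.32, 2.68], [-2.91, 2.91]. Speed limits (rad/s): [2.57, 2.57, 3.14, 3.14, 3.14, 3.14].

### API

Orientations are given as [roll, pitch, yaw] about the fixed x, y, z axes, in that order (R = Rz(yaw) Ry(pitch) Rx(roll)).
In Python, from bench import r, optics gives the robot as it stands. Calls block until the motion is done:
- r.movep(position, orientation): joint-space move of the TCP to a pose.
- r.move_l(position, attitude=None, rate=0.15, threshold=None): straight line of the TCP; attitude=None keeps the orientation; rate is the mean speed in m/s. With threshold (N) it stops when the force on the tool has changed by that much, and returns True; else False.
- r.set_joints(angles): joint-space move.
- r.set_gripper(opening): finger opening in m; the grip force is fixed at half the most; returns when the fingers have stopped.
- r.sleep(seconds).
- r.ik(position, orientation): joint angles nearest the present ones, or None.
- r.state(): the state.
- optics.read_camera(name): name is "scene" or "side" or "wrist"; returns (picture, depth): 384x512x3 uint8, red, green, blue; 384x512 float32, m along the optical axis (not along the pixel's ray), 0 where there is no reading.
- optics.camera_params(name): a dict with "vertical_fov" (degrees; the focal length in pixels is half the picture's height over the tangent of half this angle, whatever the lens; pixels are square), "cx", "cy" (the principal point, pixels), "k1" (the pictures are not rectified: a ray, as slopes to the right and down, at radius r is drawn at 1 + k1 r^2 times it, then the intrinsics apply), "world_to_cam" (4x4, takes a point from world to camera coordinates). Camera axes: x right, y up, looking along -z (the intrinsics and any distortion apply to the point x, -y, -z); pixel columns grow to the right and rows downward; lengths in m; the calibration is good to about 2 mm. A picture is of the moment at which its call begins: read the wrist's pose just before it. camera_params takes no time and is no camera call; for the wrist camera it gives the pose at the moment of the call.
A pose or a line that the arm cannot do raises r.Unreachable and nothing moves.
- r.finish_job(): hands the job in; it is judged then, once.
The state is a dict: "time_s": time; "joint_pos": joint angles; "qd": joint speeds; "effort": joint torques, N m; "tool_pos": TCP position; "ee_rot": TCP orientation; "ft_force": force on the tool from outside, world axes, zero at the start; "torque": the same for the moment, N m; "grip_width": finger opening in m; "finger_force": force on a finger pad.
Only numpy, scipy, OpenCV 4.12 (cv2) and the standard library are available. Lean on these libraries where they do the work, as an engineer would, in place of code of your own. Each camera call takes 0.05 s, during which the arm holds its last target. There are 200 camera calls.

### The job

Reload the wire-spool rack: press the thumb tab behind its hinge right down so that the keeper bar tips well up, take the empty spools (bare core) off the spindles and leave them side by side on the floor of the plain undivided tray, and put every full spool standing on the bench on a spindle of its own, fully down. When all that is done, press the keeper bar back down as far as it goes over the spools, and do not knock the roll of tape or the screw jar away from their places.

Things in the scene. Friction and masses are not known exactly. Their poses are not given: they have to be found in the camera images.
- rack: the spool rack, fixed: grey steel base plate 8 mm thick (x -66 to +150 mm, y -120 to +120 mm), three upright spindles in a row, a guide strip 33 mm high along the front edge (x = -62 mm), a pivoting keeper bar. Origin on the bench under the middle spindle; z up, y along the row of spindles, x from the spindles to the rear, where the hinge is
- seat_a (a point): foot of the spindle at rack y = -90 mm: the centre of the top face of the 38 mm black washer on which a spool's lower flange sits, 12 mm above the bench. The spindle is 10 mm thick, stands 42 mm above this point and tapers to 5 mm over its top 6 mm
- seat_b (a point): foot of the spindle at rack y = 0 mm: the centre of the top face of the 38 mm black washer on which a spool's lower flange sits, 12 mm above the bench. The spindle is 10 mm thick, stands 42 mm above this point and tapers to 5 mm over its top 6 mm
- seat_c (a point): foot of the spindle at rack y = +90 mm: the centre of the top face of the 38 mm black washer on which a spool's lower flange sits, 12 mm above the bench. The spindle is 10 mm thick, stands 42 mm above this point and tapers to 5 mm over its top 6 mm
- keeper (a joint): angle of the keeper, a steel rake turning on a level hinge along the rack's y: 0 = down (bar level with the hinge, 2.5 mm clear above the flanges of seated spools), 1.25 = fully tipped up (stop). The hinge is stiff: the keeper stays where it is left. Pressing the tab takes about 4 to 9 N, pressing the bar down about 1 N
- hinge_mid (a point): middle of the keeper's hinge axis, 120 mm behind the middle spindle and 54 mm above the bench
- bar_mid (a point): middle of the keeper bar, a 7 mm steel rod 224 mm long along the rack's y, 134 mm from the hinge axis: when down it lies 14 mm in front of the spindles' axes, 54 mm above the bench; fully tipped up it is 181 mm above the bench, 42 mm in front of the hinge. Two 6 mm arms at rack y = -45 and +45 mm join it to the hinge
- tab_mid (a point): the place to press: mid-width on the top face of the thumb tab, 36 mm from the hinge axis. The tab is a steel plate reaching 56 mm behind the hinge, 60 mm wide (rack y), 4 mm thick, one piece with the keeper. Keeper down: it slopes up to the rear at 38 degrees; fully tipped: down to the rear at 34 degrees. Hinge brackets (tops 64 mm above the bench) stand 56 mm either side of its middle
- full1_mid (a point): centre (half-way up, on its axis) of a full wire spool: white plastic flanges 50 mm across, 36 mm tall over the flanges, wound with copper wire nearly to the rim (46 mm), 16 mm bore right through, about 150 g. At the start it stands upright on the bench mat; its z is the axis. Two or three are present (None throughout if absent)
- full2_mid (a point): centre (half-way up, on its axis) of a full wire spool: white plastic flanges 50 mm across, 36 mm tall over the flanges, wound with copper wire nearly to the rim (46 mm), 16 mm bore right through, about 150 g. At the start it stands upright on the bench mat; its z is the axis. Two or three are present (None throughout if absent)
- full3_mid (a point): centre (half-way up, on its axis) of a full wire spool: white plastic flanges 50 mm across, 36 mm tall over the flanges, wound with copper wire nearly to the rim (46 mm), 16 mm bore right through, about 150 g. At the start it stands upright on the bench mat; its z is the axis. Two or three are present (None throughout if absent)
- empty1_mid (a point): centre (half-way up, on its axis) of an empty spool: the same white spool, 50 mm flanges 3 mm thick, 36 mm tall, 16 mm bore, with its bare 25 mm core showing, about 30 g; starts upright on the spindle of seat_a. Two or three are present (None throughout if absent)
- empty2_mid (a point): centre (half-way up, on its axis) of an empty spool: the same white spool, 50 mm flanges 3 mm thick, 36 mm tall, 16 mm bore, with its bare 25 mm core showing, about 30 g; starts upright on the spindle of seat_b. Two or three are present (None throughout if absent)
- empty3_mid (a point): centre (half-way up, on its axis) of an empty spool: the same white spool, 50 mm flanges 3 mm thick, 36 mm tall, 16 mm bore, with its bare 25 mm core showing, about 30 g; starts upright on the spindle of seat_c. Two or three are present (None throughout if absent)
- empties_tray: the tray for empties, fixed: a plain shallow open grey plastic tray without dividers, 130 mm (its x) by 180 mm (its y), 30 mm high, walls and floor 4 to 5 mm thick; origin at the middle of its underside
- parts_tray: bystander, fixed: a grey tray of the same size with dividers, holding standoffs and green terminal blocks; origin at the middle of its underside
- tape_roll: bystander: a roll of black tape lying flat, 68 mm across, 19 mm high with a 39 mm hole; origin at the centre of its underside
- screw_jar: bystander: a clear jar with a steel cap, 60 mm across, 75 mm high; origin at the centre of its underside
Things that resemble listed ones, but are neither listed nor needed, are in the scene too. Leave any red or turquoise look-alike of the part that bears empty3_mid alone. Leave any black look-alike of the part that bears full3_mid alone.

How it is judged:
By the outcome, as a careful person would: the job done as asked, in the order asked, and still so for the second after the job is handed in, with the robot touching nothing.
Of full1, full2, full3 only 2 to 3 are there at a start; the rules pass over those that are not, and their reading is None.
Of empty1, empty2, empty3 only 2 to 3 are there at a start; the rules pass over those that are not, and their reading is None.
At some moment in a run one of full1, full2, full3 may be knocked a few centimetres aside while the robot is not near it.
It also fails if it takes over 210 s, if anything falls off the work surface, if the arm or the gripper's body presses on something with over 40 N, if the wrist force passes 120 N, or if a joint passes its speed limit or range.

## Working session

There is one attempt and no reset: what is moved stays moved. The work goes in short steps, each a Python script; the robot and the scene stay as the last script left them, time stands still between calls to the robot, and variables do not carry over. Pictures are saved under pics/ and viewed, at most 14 in all, crops included, and the job is handed in when it is done.

```bash
ls; mkdir -p pics; cat > h.py <<'E'
import numpy as np, cv2
from bench import r, optics
def cam(n):
    p=optics.camera_params(n); a=optics.read_camera(n); return a[0],a[1],p
def shot(n,f):
    im,d,p=cam(n); cv2.imwrite(f'pics/{f}.png',im[:,:,::-1]); np.savez(f'pics/{f}.npz',im=im,d=d,W=p['world_to_cam'],fov=p['vertical_fov'],cx=p['cx'],cy=p['cy'],k1=p['k1']); return im,d,p
def load(f):
    z=np.load(f'pics/{f}.npz'); return z['im'],z['d'],dict(world_to_cam=z['W'],vertical_fov=float(z['fov']),cx=float(z['cx']),cy=float(z['cy']),k1=float(z['k1']))
def rays(p,uv):
    uv=np.atleast_2d(np.float64(uv)); f=192/np.tan(np.radians(p['vertical_fov'])/2)
    q=(uv-[p['cx'],p['cy']])/f; s=q.copy()
    for _ in range(20): s=q/(1+p['k1']*(s**2).sum(1,keepdims=True))
    return np.c_[s[:,0],-s[:,1],-np.ones(len(s))]
def pt(p,uv,d):           # with depth
    c=rays(p,uv)*np.atleast_1d(d)[:,None]; M=np.linalg.inv(p['world_to_cam']); return c@M[:3,:3].T+M[:3,3]
def atz(p,uv,z):          # on plane z
    M=np.linalg.inv(p['world_to_cam']); v=rays(p,uv)@M[:3,:3].T; o=M[:3,3]; return o+v*((z-o[2])/v[:,2])[:,None]
def cloud(d,p):
    v,u=np.mgrid[0:384,0:512]; return pt(p,np.c_[u.ravel(),v.ravel()],d.ravel()).reshape(384,512,3)
def proj(p,P):
    P=np.atleast_2d(P); c=P@np.array(p['world_to_cam'])[:3,:3].T+np.array(p['world_to_cam'])[:3,3]
    s=np.c_[c[:,0],-c[:,1]]/-c[:,2:]; s=s*(1+p['k1']*(s**2).sum(1,keepdims=True)); f=192/np.tan(np.radians(p['vertical_fov'])/2)
    return s*f+[p['cx'],p['cy']]
E
python3 - <<'E'
from h import *
ims=[]
for n in ['scene','side']:
    im,d,p=shot(n,n+'0'); print(n,p['vertical_fov'],p['k1'],np.linalg.inv(p['world_to_cam'])[:3,3].round(3)); cv2.imwrite(f'pics/{n}0b.png',cv2.resize(im[:,:,::-1],(800,600),interpolation=cv2.INTER_CUBIC))
print(r.state())
E
```

```text
pics
scene 56.83221610149403 0.0026480383143626593 [1.296 0.057 0.854]
side 46.69431773791125 0.03751746549918535 [ 0.433 -0.894  0.942]
{'time_s': 0.1, 'joint_pos': array([ 1.06838801e+00,  1.24480566e-01,  1.65153064e+00, -1.49756411e-05,
        1.36753030e+00, -8.25953201e-02]), 'qd': array([ 0.0016382 , -0.00203187, -0.00475196, -0.00078945, -0.00034369,
       -0.00041756]), 'effort': array([ 5.50278273e-04, -4.18880653e+01, -3.61096716e+01,  7.76776322e-02,
        4.61541396e-02, -5.97370422e-05]), 'tool_pos': array([0.26467639, 0.59302701, 0.21348768]), 'ee_rot': array([-3.13964924e+00, -1.46171066e-04,  2.72178255e+00]), 'ft_force': array([0.52146852, 0.35177322, 0.70297747]), 'torque': array([ 0.03646976,  0.0837114 , -0.07437024]), 'finger_force': 0.0, 'grip_width': 0.09476381683834448}
```

View pics/scene0b.png

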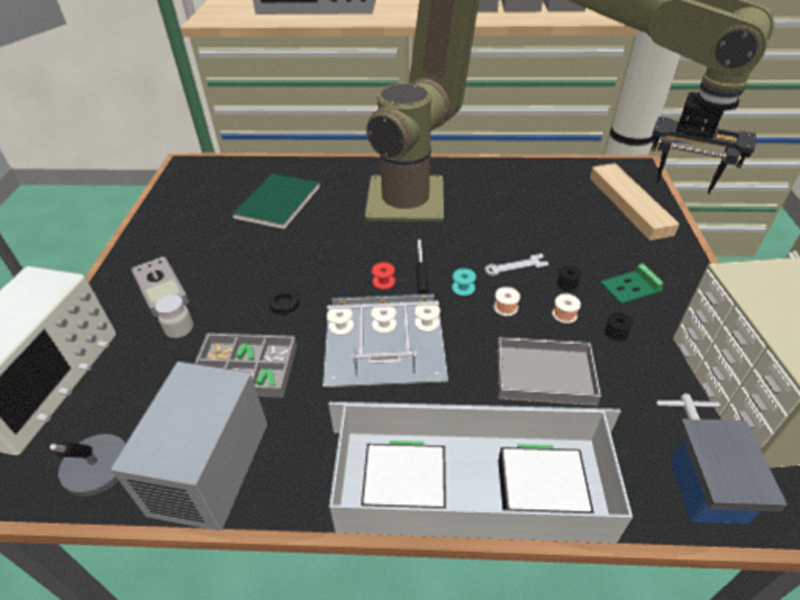

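View pics/side0b.png

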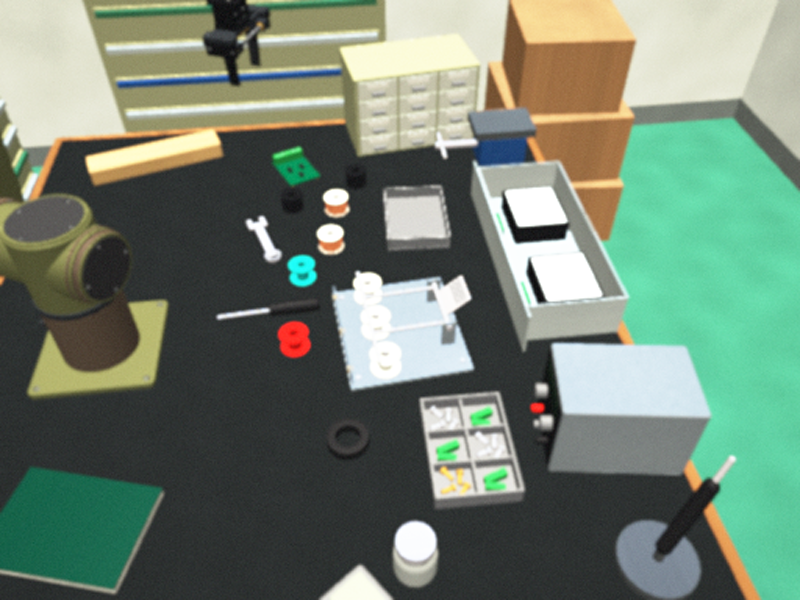

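The scene shows three white bare-core spools on the rack at (341,321), (384,320) and (427,318) in the 800 px frame. The two copper-wound spools stand at (507,300) and (567,307). The look-alikes are red (383,275), turquoise (464,281) and black (569,278) and (618,325). The plain tray is at (548,370) and the divided one at (245,362). I'll confirm in a crop and measure.

```bash
python3 - <<'E'
from h import *
im,d,p=load('scene0')
cv2.imwrite('pics/c1.png',cv2.resize(im[160:265,195:415,::-1],(800,382),interpolation=cv2.INTER_CUBIC))
for n in ['scene0','side0']:
    im,d,p=load(n); C=cloud(d,p); hsv=cv2.cvtColor(im,cv2.COLOR_RGB2HSV)
    wh=(hsv[...,1]<60)&(hsv[...,2]>200)
    cop=(hsv[...,0]<18)&(hsv[...,1]>90)
    for nm,m in (('white',wh),('copper',cop)):
        m=m&(C[...,2]>.003)&(C[...,2]<.12)&(C[...,0]>.3)&(C[...,0]<.85)&(abs(C[...,1])<.4)
        k,l,s,c=cv2.connectedComponentsWithStats(m.astype(np.uint8))
        for i in range(1,k):
            if s[i,4]>25:
                q=C[l==i]; t=q[q[:,2]>np.percentile(q[:,2],95)-.008]
                print(n,nm,c[i].round(),s[i,4],'top z',np.percentile(q[:,2],95).round(4),'ctr',((t.min(0)+t.max(0))/2).round(3),'ext',np.ptp(t,0).round(3))
# tray, rack corners from scene, px in 800 scale
im,d,p=load('scene0')
S=512/800
print('rack plate',atz(p,np.array([[326,384],[447,380],[443,299],[329,302]])*S,.008).round(3))
print('etray rim',atz(p,np.array([[499,395],[598,397],[592,341],[500,340]])*S,.03).round(3))
print('ptray rim',atz(p,np.array([[282,392],[295,337],[207,335]])*S,.03).round(3))
print('jar',atz(p,np.array([[171,303]])*S,.075).round(3),'tape',atz(p,np.array([[284,300]])*S,.019).round(3),'tab',atz(p,np.array([[383,362]])*S,.075).round(3))
E
```

```text
scene0 white [325. 189.] 119 top z 0.0378 ctr [0.421 0.236 0.035] ext [0.054 0.047 0.009]
scene0 white [363. 194.] 122 top z 0.0372 ctr [0.442 0.36  0.035] ext [0.049 0.049 0.01 ]
scene0 white [268. 205.] 324 top z 0.0583 ctr [0.539 0.023 0.055] ext [0.147 0.119 0.009]
scene0 white [218. 204.] 237 top z 0.0573 ctr [ 0.503 -0.111  0.055] ext [0.041 0.059 0.011]
scene0 white [242. 205.] 304 top z 0.0582 ctr [ 0.55  -0.042  0.058] ext [0.153 0.068 0.015]
scene0 white [247. 231.] 27 top z 0.0901 ctr [ 0.654 -0.012  0.088] ext [0.007 0.056 0.005]
scene0 white [302. 260.] 244 top z 0.0896 ctr [0.75  0.133 0.087] ext [0.009 0.442 0.008]
scene0 white [232. 283.] 31 top z 0.0051 ctr [ 0.773 -0.044  0.004] ext [0.035 0.022 0.002]
scene0 white [281. 281.] 33 top z 0.0056 ctr [0.764 0.089 0.005] ext [0.018 0.036 0.003]
scene0 white [293. 287.] 54 top z 0.0057 ctr [0.782 0.12  0.005] ext [0.046 0.028 0.004]
scene0 white [325. 283.] 28 top z 0.0054 ctr [0.764 0.208 0.005] ext [0.017 0.034 0.004]
scene0 white [259. 293.] 752 top z 0.0537 ctr [0.827 0.03  0.051] ext [0.046 0.118 0.008]
scene0 white 
[... 1467 characters left out ...]
.0298 ctr [0.44  0.343 0.027] ext [0.042 0.02  0.009]
side0 copper [212. 157.] 73 top z 0.0284 ctr [0.422 0.219 0.025] ext [0.042 0.016 0.01 ]
side0 copper [188. 216.] 321 top z 0.0394 ctr [ 0.343 -0.038  0.037] ext [0.047 0.051 0.01 ]
side0 copper [344. 261.] 55 top z 0.062 ctr [ 0.731 -0.267  0.061] ext [0.001 0.006 0.009]
rack plate [[ 0.649 -0.127  0.008]
 [ 0.633  0.104  0.008]
 [ 0.408  0.099  0.008]
 [ 0.424 -0.152  0.008]]
etray rim [[0.681 0.197 0.03 ]
 [0.68  0.374 0.03 ]
 [0.544 0.391 0.03 ]
 [0.547 0.21  0.03 ]]
ptray rim [[ 0.687 -0.201  0.03 ]
 [ 0.55  -0.202  0.03 ]
 [ 0.549 -0.383  0.03 ]]
jar [[ 0.504 -0.459  0.075]] tape [[ 0.432 -0.249  0.019]] tab [[ 0.647 -0.015  0.075]]
```

View pics/c1.png

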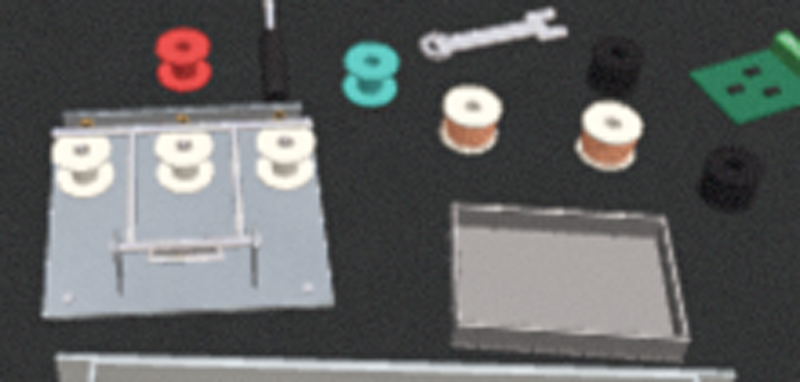

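Confirmed: the two wire-wound spools with white flanges are the full ones, at crop (472,118) and (609,135). The three bare-core white spools on the rack are the empties. The tray at crop (570,275) has no dividers, so it is the one for empties. Next, a closer wrist view over the rack.

```bash
python3 - <<'E'
from h import *
yaw=0.06
r.movep([0.50,-0.01,0.42],[np.pi,0,yaw])
im,d,p=shot('wrist','w1'); print(r.state()['time_s'],r.state()['joint_pos'].round(2),np.linalg.inv(p['world_to_cam'])[:3,3].round(3),p['vertical_fov'])
cv2.imwrite('pics/w1b.png',cv2.resize(im[:,:,::-1],(800,600),interpolation=cv2.INTER_CUBIC))
E
```

```text
2.5667 [-0.13 -0.26  1.68  0.    1.72  1.38] [ 0.575 -0.004  0.59 ] 64.32590348950407
```

View pics/w1b.png

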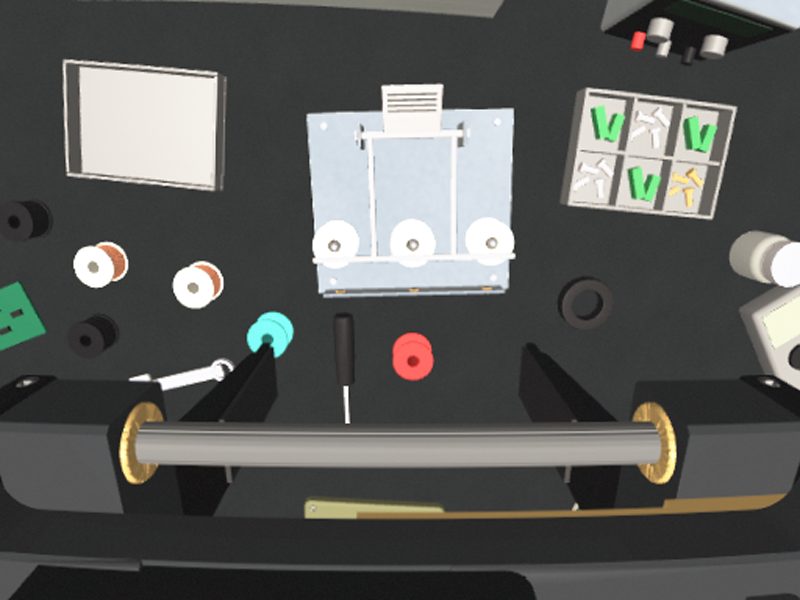

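Wrist view (800 px frame): spindle tips at c (335,244), b (413,244) and a (491,242). The tab is at (412,108), the plain tray rim corners are at (64,61), (226,74), (222,189) and (66,176), and the full-spool tops are at (97,267) and (197,286).

```bash
python3 - <<'E'
from h import *
im,d,p=load('w1'); S=512/800
sp=atz(p,(np.array([[335,244],[413,244],[491,242]])+.5)*S-.5,.054)
print('spindles c b a',sp.round(4), np.linalg.norm(np.diff(sp,axis=0),axis=1))
v=sp[0]-sp[2]; print('yaw from spindles',np.arctan2(-v[0],v[1]))
pl=atz(p,np.array([[306,114],[514,109]])*S,.008); v=pl[0]-pl[1]; print(pl.round(4),np.linalg.norm(v),'yaw',np.arctan2(-v[0],v[1]))
b=atz(p,np.array([[314,259],[515,256]])*S,.054); v=b[0]-b[1]; print('bar',b.round(4),np.linalg.norm(v),np.arctan2(-v[0],v[1]))
t=atz(p,np.array([[64,61],[226,74],[222,189],[66,176]])*S,.03); print('tray',t.round(3),t.mean(0),np.linalg.norm(np.roll(t,-1,0)-t,axis=1))
hsv=cv2.cvtColor(im,cv2.COLOR_RGB2HSV); C=cloud(d,p)
print('full',atz(p,np.array([[97,267],[197,286]])*S,.036).round(4))
for uv in [(97,258),(197,278),(335,232),(412,108),(412,92),(412,128),(145,120)]: 
    x,y=int(uv[0]*S),int(uv[1]*S); print(uv,C[y,x].round(4))
E
```

```text
spindles c b a [[ 0.4849  0.0614  0.054 ]
 [ 0.4903 -0.0268  0.054 ]
 [ 0.4982 -0.1148  0.054 ]] [0.08829686 0.08841496]
yaw from spindles 0.07502272276675166
[[ 0.6266  0.1048  0.008 ]
 [ 0.6472 -0.1346  0.008 ]] 0.24028577761828612 yaw 0.08607122649548701
bar [[ 0.4659  0.0846  0.054 ]
 [ 0.4837 -0.1445  0.054 ]] 0.2298097994209957 0.07715629777211917
tray [[0.672 0.377 0.03 ]
 [0.663 0.19  0.03 ]
 [0.537 0.197 0.03 ]
 [0.544 0.386 0.03 ]] [0.60402697 0.28749599 0.03      ] [0.18712297 0.12554561 0.18888264 0.12800099]
full [[0.4373 0.3539 0.036 ]
 [0.4207 0.2296 0.036 ]]
(97, 258) [0.4487 0.3528 0.036 ]
(197, 278) [0.4323 0.2294 0.0352]
(335, 232) [0.4986 0.0626 0.0504]
(412, 108) [ 0.6329 -0.0144  0.0744]
(412, 92) [ 0.6478 -0.0131  0.0858]
(412, 128) [ 0.6155 -0.0159  0.0634]
(145, 120) [0.6134 0.2993 0.004 ]
```

```bash
cat >> h.py <<'E'
RO=np.array([0.4895,-0.0268]); RY=0.079
def rk(x,y,z): c,s=np.cos(RY),np.sin(RY); return [RO[0]+c*x-s*y,RO[1]+s*x+c*y,z]
DN=[np.pi,0,RY]
E
python3 - <<'E'
from h import *
r.set_gripper(0)
r.movep(rk(.152,0,.13),DN)
print(r.move_l(rk(.152,0,.042),rate=.08,threshold=22),r.state()['tool_pos'],r.state()['ft_force'])
print(r.move_l(rk(.152,0,.030),rate=.03,threshold=15),r.state()['tool_pos'],r.state()['ft_force'])
r.move_l(rk(.152,0,.15),rate=.2)
r.movep(rk(.0,0,.42),DN); r.set_gripper(.09)
shot('wrist','w2'); im,d,p=shot('side','s2'); print(r.state()['time_s'])
cv2.imwrite('pics/s2b.png',cv2.resize(im[150:260,180:330,::-1],(800,586),interpolation=cv2.INTER_CUBIC))
im,d,p=load('w2');C=cloud(d,p); q=C[(C[...,2]>.15)&(C[...,2]<.2)&(C[...,0]>.5)&(C[...,0]<.65)&(abs(C[...,1])<.15)]; print(len(q), q.mean(0) if len(q) else '', rk(.078,0,.181))
E
```

```text
False [ 0.64196317 -0.01491103  0.042375  ] [ 0.66159205 -0.32119485  6.63474747]
True [ 0.64525879 -0.0152295   0.0405151 ] [2.54369496 0.04136669 2.96404011]
10.2917
1040 [ 0.56706489 -0.01934654  0.18295955] [np.float64(0.5672567275614318), np.float64(-0.02064440750721052), 0.181]
```

View pics/s2b.png

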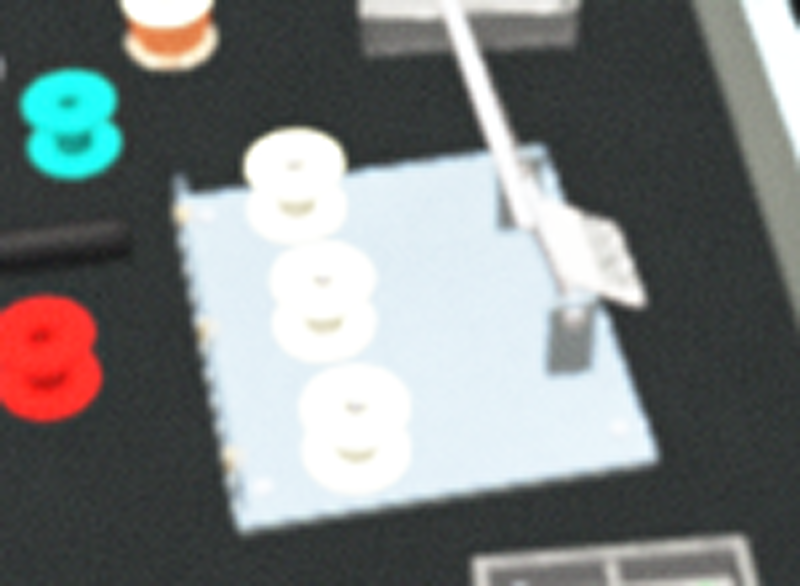

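The bar is at z 0.183 and x 0.567, which is the fully tipped position and also confirms the rack pose. The wrist camera sits on the tool's +x side, where it would meet the raised bar, so I'll flip the yaw by half a turn. Empties next.

```bash
cat >> h.py <<'E'
DF=[np.pi,0,RY+np.pi]
TO=np.array([0.604,0.288]); TY=-0.045; DT=[np.pi,0,TY+np.pi/2]
def tr(x,y,z): c,s=np.cos(TY),np.sin(TY); return [TO[0]+c*x-s*y,TO[1]+s*x+c*y,z]
def empty(ry,ty):
    r.movep(rk(0,ry,.25),DF); r.set_gripper(.08)
    hit=r.move_l(rk(0,ry,.013),rate=.15,threshold=12)
    print('down',hit,r.state()['tool_pos'].round(4)); assert not hit
    r.set_gripper(.03); w=r.state()['grip_width']; print('w',w)
    assert .045<w<.054
    r.move_l(rk(0,ry,.25),rate=.15); w=r.state()['grip_width']; print('lifted w',w,r.state()['ft_force'].round(1)); assert w>.04
    r.movep(tr(0,ty,.16),DT)
    r.move_l(tr(0,ty,.06),rate=.15)
    print('place',r.move_l(tr(0,ty,.0065),rate=.06,threshold=8),r.state()['tool_pos'].round(4))
    r.set_gripper(.08); r.move_l(tr(0,ty,.16),rate=.2); print(r.state()['time_s'])
E
python3 - <<'E'
from h import *
empty(.09,.054)
shot('scene','e1')
empty(0,0)
E
```

```text
down False [0.4832 0.063  0.0139]
w 0.04795017118136699
lifted w 0.04822020831326495 [ 0.6  0.1 -0.6]
place False [0.6068 0.3421 0.007 ]
22.6917
down False [ 0.4903 -0.0269  0.0139]
w 0.04838114178585248
lifted w 0.048136543794618486 [-0.5 -0.2 -0.7]
place False [0.6044 0.2882 0.007 ]
34.4583
```

```bash
python3 - <<'E'
from h import *
empty(-.09,-.054)
r.movep([.50,.2,.42],DN)
im,d,p=shot('wrist','w3'); print(r.state()['time_s'])
cv2.imwrite('pics/w3b.png',cv2.resize(im[:,:,::-1],(800,600),interpolation=cv2.INTER_CUBIC))
E
```

```text
down False [ 0.4974 -0.1168  0.014 ]
w 0.04892973933029492
lifted w 0.04870960185765792 [ 1.1  0.4 -0.7]
place False [0.602  0.2342 0.007 ]
46.3333
47.675
```

View pics/w3b.png

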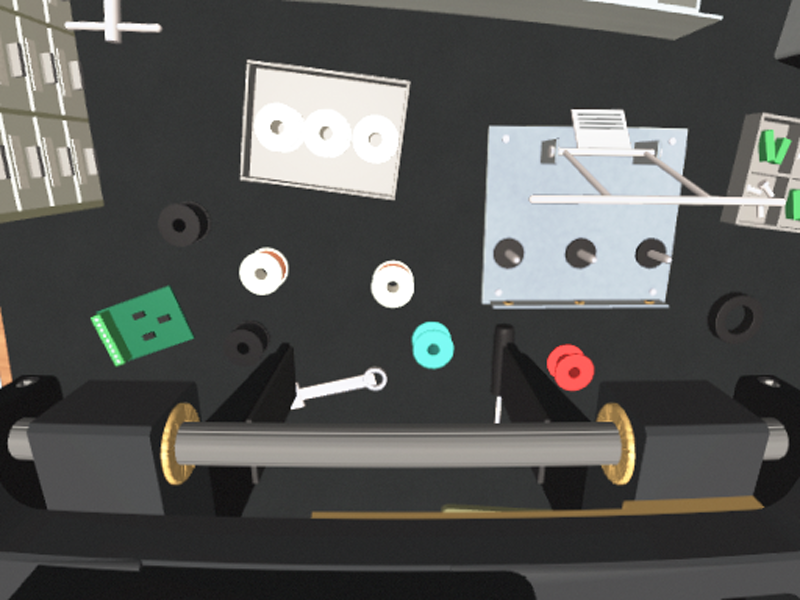

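All three empties stand in the plain tray at (277,127), (327,133) and (375,138). The spindles are bare, with washers at (509,253), (580,253) and (651,252). The full-spool tops are at (263,273) and (393,286).

```bash
cat >> h.py <<'E'
def fulls(f):
    """axis xy of white flange tops at z~.036 standing on the bench, from depth + colour"""
    im,d,p=load(f); C=cloud(d,p); hsv=cv2.cvtColor(im,cv2.COLOR_RGB2HSV)
    m=((hsv[...,1]<60)&(hsv[...,2]>150)&(abs(C[...,2]-.036)<.006)).astype(np.uint8); out=[]
    cs,_=cv2.findContours(m,cv2.RETR_EXTERNAL,cv2.CHAIN_APPROX_NONE)
    for c in cs:
        if cv2.contourArea(c)<250: continue
        P=atz(p,c[:,0],.036)[:,:2]; (x,y),rad=cv2.minEnclosingCircle((P*1000).astype(np.float32))
        if 20<rad<30: out.append((round(x/1000,4),round(y/1000,4),round(rad,1)))
    return out
E
python3 - <<'E'
from h import *
print(fulls('w3'))
im,d,p=load('w3'); S=.64
print(atz(p,(np.array([[263,273],[393,286]])+.5)*S-.5,.036).round(4))
w=atz(p,(np.array([[509,253],[580,253],[651,252]])+.5)*S-.5,.012); print('washers',w.round(4),[np.round(rk(0,y,0),4) for y in(.09,0,-.09)])
E
```

```text
[(0.435, 0.2011, 25.1), (0.4382, 0.3593, 25.2), (0.6016, 0.2319, 26.9), (0.603, 0.2887, 25.2), (0.6059, 0.3419, 26.1)]
[[0.4386 0.3563 0.036 ]
 [0.4349 0.2007 0.036 ]]
washers [[ 0.4819  0.0617  0.012 ]
 [ 0.4893 -0.0266  0.012 ]
 [ 0.4984 -0.1168  0.012 ]] [array([0.4824, 0.0629, 0.    ]), array([ 0.4895, -0.0268,  0.    ]), array([ 0.4966, -0.1165,  0.    ])]
```

One full spool has been knocked from y 0.229 to 0.201, so I'll use the fresh position. I'll also check the neighbours to choose the finger direction.

```bash
cat >> h.py <<'E'
def full(xy,pyaw,ry,first=True):
    A=[np.pi,0,pyaw]
    r.movep([*xy,.16],A); r.set_gripper(.07)
    hit=r.move_l([*xy,.0045],rate=.13,threshold=12)
    print('down',hit,r.state()['tool_pos'].round(4)); assert not hit
    r.set_gripper(.03); w=r.state()['grip_width']; print('w',w); assert .045<w<.054
    r.move_l([*xy,.20],rate=.15); print('lift w',r.state()['grip_width'],r.state()['ft_force'].round(1)); assert r.state()['grip_width']>.045
    r.movep(rk(-.03,ry,.22),DF); r.move_l(rk(0,ry,.075),DF,rate=.12)
    hit=r.move_l(rk(0,ry,.0170),rate=.04,threshold=10)
    print('insert',hit,r.state()['tool_pos'].round(4),r.state()['ft_force'].round(1),r.state()['time_s']); return hit
def release(ry):
    r.set_gripper(.075); r.move_l(rk(0,ry,.22),rate=.2)
E
python3 - <<'E'
from h import *
im,d,p=load('w3'); S=.64
T=atz(p,np.array([[432,348],[244,341],[179,225]])*S,.036)[:,:2]; F=np.array([[.435,.201],[.4384,.358]])
for f in F:
    for t in T: v=t-f; print(f,t.round(3),np.linalg.norm(v).round(3),'dir',np.degrees(np.arctan2(v[1],v[0])).round())
# spool 1: close at right angles to the direction of the nearest neighbour (tool y dir = yaw-90deg)
v=T[0]-F[0]; a=np.arctan2(v[1],v[0]); 
cand=[a+k*np.pi for k in(-1,0,1,2)]; py=min(cand,key=lambda q:abs(q-RY-np.pi)); print('pyaw',py, r.ik([*F[0],.16],[np.pi,0,py]))
if full(F[0],py,.09)==False: release(.09)
shot('scene','f1'); im,_,_=load('f1')
E
```

```text
[0.435 0.201] [0.359 0.146] 0.094 dir -144.0
[0.435 0.201] [0.35 0.38] 0.198 dir 116.0
[0.435 0.201] [0.488 0.456] 0.26 dir 78.0
[0.4384 0.358 ] [0.359 0.146] 0.226 dir -110.0
[0.4384 0.358 ] [0.35 0.38] 0.091 dir 166.0
[0.4384 0.358 ] [0.488 0.456] 0.11 dir 63.0
pyaw 3.7705835645138657 [ 0.32075576 -0.2242828   2.07840706  0.          1.2874684  -1.87903148]
down False [0.4358 0.2013 0.0054]
w 0.05060024541641331
lift w 0.05034367722669493 [ 0.7 -0.5 -1.9]
insert False [0.4827 0.0629 0.0173] [-0.4  0.7 -2.4] 58.075
```

```bash
python3 - <<'E'
from h import *
r.movep([.40,.25,.38],DN); shot('wrist','w4'); L=fulls('w4'); print(L)
c=[l for l in L if l[0]<.52 and l[1]>.12]; print(c)
assert len(c)==1
if full(c[0][:2],np.pi,0)==False:
    release(0)
r.movep(rk(-.06,0,.40),DN)
im,d,p=shot('wrist','w5'); C=cloud(d,p)
for y in (.09,0):
    o=np.array(rk(0,y,0)[:2]); R=np.hypot(*(C[...,:2]-o).transpose(2,0,1)); q=C[(R>.012)&(R<.021)][:,2]; print('top z',np.percentile(q,[5,50,95]).round(4))
cv2.imwrite('pics/w5b.png',cv2.resize(im[:,:,::-1],(800,600),interpolation=cv2.INTER_CUBIC)); print(r.state()['time_s'])
E
```

```text
[(0.4377, 0.3598, 25.4), (0.6017, 0.231, 27.3), (0.6036, 0.2882, 25.9), (0.6055, 0.3419, 25.8)]
[(0.4377, 0.3598, 25.4)]
down False [0.4385 0.3603 0.0056]
w 0.049496394385302615
lift w 0.049705235710584106 [ 0.4 -0.2 -2.3]
insert False [ 0.4898 -0.0269  0.0173] [-0.3 -0.6 -1.8] 73.55
top z [0.0466 0.0483 0.0497]
top z [0.0475 0.57   0.57  ]
78.0583
```

View pics/w5b.png

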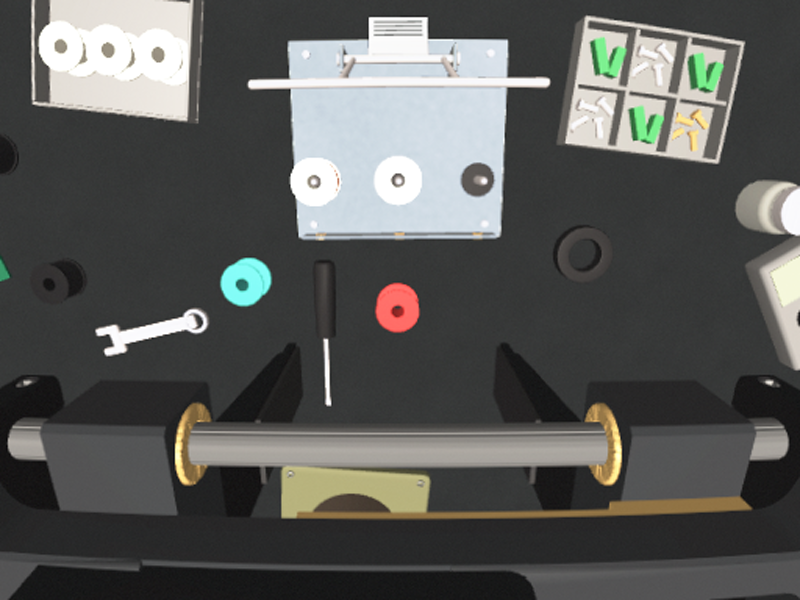

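Both full spools are seated: their tops are at about z 0.048, as required, at (315,181) and (398,181). The tape roll and jar are untouched. Next I'll close the keeper, sweeping the bar forward from behind and then pressing it down along its arc.

```bash
python3 - <<'E'
from h import *
r.set_gripper(0)
r.movep(rk(.102,0,.26),DN)
print(r.move_l(rk(.102,0,.160),rate=.15,threshold=8))
print(r.move_l(rk(.040,0,.130),rate=.06,threshold=15),r.state()['ft_force'].round(1))
r.move_l(rk(.065,0,.165),rate=.15); r.move_l(rk(.065,.024,.20),rate=.15)
im,d,p=shot('scene','k1'); C=cloud(d,p)
q=(C[...,:2]-RO)@np.array([[np.cos(RY),-np.sin(RY)],[np.sin(RY),np.cos(RY)]])
m=(abs(q[...,1])>.05)&(abs(q[...,1])<.11)&(q[...,0]>-.03)&(q[...,0]<.1)&(C[...,2]>.07)&(C[...,2]<.2)
print('bar rack x,z',np.median(q[m][:,0]),np.median(C[m][:,2]),m.sum(), r.state()['time_s'])
E
```

```text
False
False [-0.2 -0.1 -0.5]
bar rack x,z 0.02759600690360418 0.14821632310177357 97 83.2167
```

```bash
python3 - <<'E'
from h import *
r.move_l(rk(.024,.024,.18),rate=.15)
for th in (.75,.6,.45,.3,.15,.05):
    h=r.move_l(rk(.118-.134*np.cos(th),.024,.054+.0035+.134*np.sin(th)),rate=.06,threshold=20); print(th,h,r.state()['ft_force'].round(1))
h=r.move_l(rk(-.016,.024,.0535),rate=.02,threshold=10); print(h,r.state()['tool_pos'].round(4),r.state()['ft_force'].round(1))
r.move_l(rk(-.016,.024,.15),rate=.15)
r.movep(rk(-.06,0,.40),DN)
im,d,p=shot('wrist','w6'); C=cloud(d,p)
q=(C[...,:2]-RO)@np.array([[np.cos(RY),-np.sin(RY)],[np.sin(RY),np.cos(RY)]])
m=(abs(q[...,0]+.014)<.01)&(abs(q[...,1])<.11)&(C[...,2]>.052)&(C[...,2]<.1)
print('bar',np.median(q[m][:,0]),np.percentile(C[m][:,2],[10,50,90]),m.sum())
cv2.imwrite('pics/w6b.png',cv2.resize(im[:,:,::-1],(800,600),interpolation=cv2.INTER_CUBIC))
im,_,_=shot('side','s6'); cv2.imwrite('pics/s6b.png',cv2.resize(im[150:260,180:330,::-1],(800,586),interpolation=cv2.INTER_CUBIC)); print(r.state()['time_s'])
E
```

```text
0.75 False [-1.1 -0.1  0.9]
0.6 False [-0.4  0.3 -0. ]
0.45 False [-1.  -0.6  0.6]
0.3 False [ 0.7 -0.1  0.3]
0.15 False [-0.6  0.8  0.7]
0.05 False [ 0.1 -0.2 -0. ]
True [ 0.4722 -0.0042  0.0573] [-2.9  0.3  6. ]
bar -0.014809369671454103 [0.05544659 0.05723928 0.058538  ] 611
88.9667
```

View pics/w6b.png

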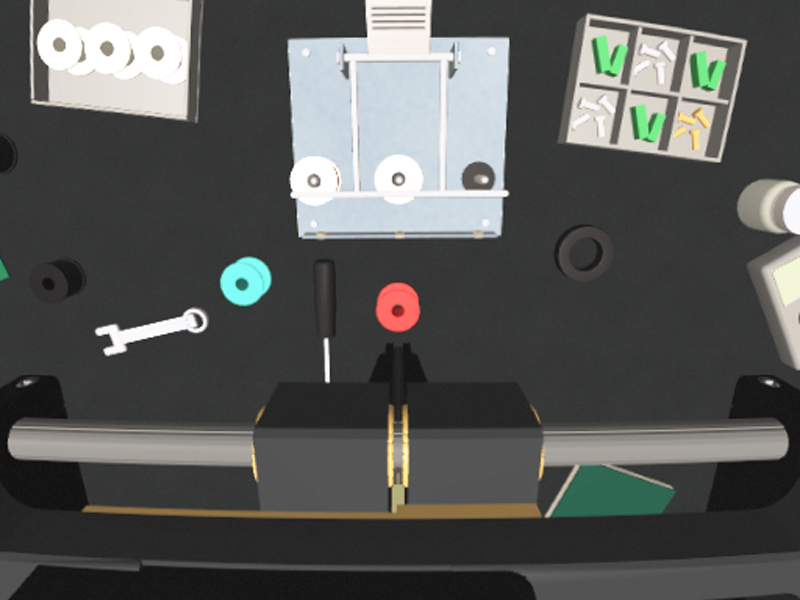

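View pics/s6b.png

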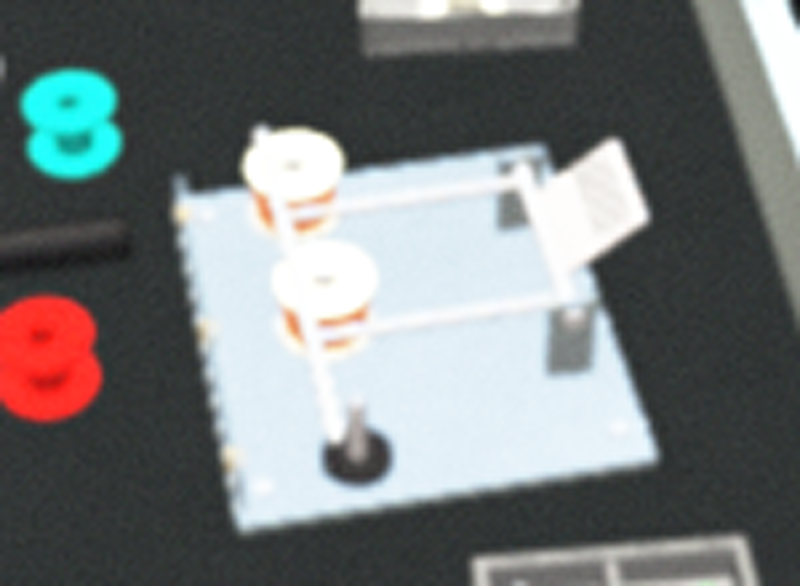

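The bar is down across both spools: its top is at 57 mm (57.5 expected) and it resisted a 10 N press. The empties are in the tray, and the tape and jar are in place. Handing in.

```bash
python3 -c "
from h import *
print(r.finish_job())"
```

```text
the job is handed in; nothing more can be done
None
```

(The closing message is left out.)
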